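# Feel the rim of a bisque dish for chips

## Task

Check the oval dish on the ware board for chips and burrs before it is glazed: set the fingertips lightly on its rim at the pouring lip and run them along the top of the rim clockwise (seen from above), all the way round and back to the lip, then lift them clear. Bisque is brittle, so press gently, do not shift, tip or pick up the dish, and leave everything around it where it stands.

Things in the scene. Friction and masses are not known exactly. Their poses are not given: they have to be found in the camera images.
- dish: THE WORK: oval dish of bare pinkish bisque clay, loose, about 1.2 kg, standing on the ware board; the only pot with a pouring lip. Over the rim 200 long (x), 144 wide (y), 62 high; foot 160 by 104, so more than 25 N down on the rim can tip it. Origin: centre of its underside; x towards the lip, y left of that, z up; the lip may point any way
- dish_rim (a point): centre of the dish's mouth, level with the crest of the rim, 62 above the dish's origin, same axes. The rim is level, rounded, rigid, 9 thick. Its crest follows the oval (95.5 cos t, 67.5 sin t) in x, y; only within about 25 degrees of t = 0 it bulges out to the lip, x = 109.5 at most. Best felt with the fingers closed and the point between their tips over the crest
- dish_lip (a point): crest of the rim at the middle of the pouring lip, 109.5 from point dish_rim along the dish's x; the round starts and ends here
- ware_board: plywood ware board, 240 (x) by 410 (y) and 18 thick, fixed to the table while the work goes on; the dish stands near its middle. Origin: centre of its underside, on the table
- underglaze_jar: Bystander, loose: small screw-lid jar, 42 across and 50 high; stands on the ware board beside the dish. Origin: centre of its underside
- pinch_bowl: Bystander, loose: tiny cream bowl, 50 across and 30 high; stands on the ware board beside the dish. Origin: centre of its underside
- trimming_tool: Bystander, loose: loop trimming tool with a wooden handle and a steel wire loop, 190 long, lying on the table. Origin: under the middle of its handle; x along it towards the loop
- brush: Bystander, loose: paint brush lying on the table, handle to -x. Origin: on the table under it
- round_bowl: Bystander, loose: round bisque bowl without a lip, 140 across and 60 high; stands on the table off the board. Origin: centre of its underside
- mug: Bystander, loose: brown glazed mug, 82 across and 95 high, handle to its +y; stands on the table. Origin: centre of its underside
- glaze_jar: Bystander, loose: screw-lid jar, 72 across and 85 high; stands on the table. Origin: centre of its underside
There are look-alikes about, which are no part of the job. What is shaped like the dish but red is not meant.

How it is judged:
By the outcome, as a careful person would: the job done as asked, in the order asked, and still so for the second after the job is handed in, with the robot touching nothing.
It also fails if it takes over 67 s, if anything falls off the work surface, if the arm or the gripper's body presses on something with over 40 N, if the wrist force passes 120 N, or if a joint passes its speed limit or range.

## Robot

A 6-joint arm with a two-finger parallel gripper is mounted at the origin on the work surface. World frame = base frame: x ahead of the robot, y to its left, z up, the work surface at z = 0. Lengths are in m, angles in degrees, forces in N, time in s.
With the tool pointing down it reaches from about 0.3 to 0.75 m from the base axis. Payload 8.5 kg.
Tool frame: the origin (TCP) lies midway between the tips of the shut fingers; the grasp point (between the pads) lies 19 mm behind it; z points along the fingers, y is the line along which they close (so a half turn about z gives the same grasp; the last joint's range is limited). The gripper opens to 85 mm and grips with 20 to 120 N. Pads are 22 mm wide; open, the fingers measure 114 mm over their backs; the gripper's body (76 mm by 85 mm) begins 54 mm behind the grasp point. The pads swing forward as they close: fully open they stand 13 mm farther back than shut.
Start: joints at [54.07, 21.807, 74.336, -0, 83.858, -12.336], TCP at [0.22, 0.504, 0.231] pointing down, gripper open.
Joint ranges: [-178.18, 178.18], [-50.72, 133.34], [12.68, 142.11], [-81.47, 261.47], [9.98, 163.14], [-165.26, 165.26]. Speed limits (degrees/s): [136.94, 136.94, 180, 180, 180, 180].

## Interface

Orientations are given as a 3x3 rotation matrix whose columns are the frame's x, y, z axes.
In Python, from rig import observe, optics, order, spotter gives the robot as it stands.
- The arm moves only by the tool move_arm, never from a script. Its argument "series" is text: rows parted by semicolons, each of 5 numbers parted by spaces: the shift along the tool's x, y, z in cm, then the turn about the tool's z in degrees, then the opening, from -1 (shut) to 1 (fully open). A call has 1 to 8 rows; each row is the pose to reach, as a shift and turn from the pose commanded when the call began, along the tool's axes at that moment; what a row does not reach only later rows make up. A row lasts 1/8 s, in which the tool goes at most 62.5 mm and 10.7 degrees, less where a joint would pass 70% of its speed; a pose out of reach is approached as far as the arm can. A call with a gripper value outside its range is refused whole. The fingers move at their own pace and stop on an object; "force" is the grip in N (left out, the last holds). Time passes only in rows, so rows that repeat a pose let the fingers close. It gives the time, the measured TCP pose, the force, the opening and the grip force at its end, in the units of the state.
- observe(): the state, without advancing time (a new reading comes with each control period).
- optics.get_image(name): name is "scene" or "side" or "wrist"; returns a dict with "pixels" (400x640x3 uint8, blue, green, red), "camera_matrix" (3x3 intrinsics, pixels), "rvec" (rotation vector, rad) and "tvec" (3), from world to camera coordinates, as OpenCV has them. Camera axes: x right, y down, z forward; pixel columns grow to the right and rows downward; lengths in m; the calibration is good to about 2 mm. A picture is of the moment at which its call begins. There is no depth.
- order.close_job(): hands the job in; it is judged then, once.
Trained networks look in the newest picture that a camera, given by its name, has taken for a name from the list of things; names that differ only in an ending like _2 or _b are one class to them, and where a whole thing is asked for, a point or a joint stands for the part that bears it (a point fixed in the world has none). Each returns a list of dicts, best first, with "score" (0 to 1); they miss things now and then, are a little off and sometimes report something else, mostly with a low value. They report only what shows in the picture. A call takes as long as a camera call. They do not tell look-alikes from the thing itself.
- spotter.find_in(thing, camera): "point" ([x, y, z] in m, in world coordinates, good to about 4 mm: the middle of the surface that is visible of it).
- spotter.cut_out(thing, camera): "pixels" (400x640 bool, what is visible of it).
- spotter.mark_of(thing, camera): "point" ([x, y, z] in m, in world coordinates, good to about 4 mm: a listed point, or the origin of a listed thing).
The state is a dict: "time_s": time; "q": joint angles; "qvel": joint speeds; "joint_efforts": joint torques, N m; "position": TCP position; "tool_rot": TCP orientation; "ft_force": force on the tool from outside, world axes, zero at the start; "wrist_torque": the same for the moment, N m; "grip_width": finger opening in m; "gripper_force": force on a finger pad.
Only numpy, scipy, OpenCV 4.12 (cv2) and the standard library are available. Lean on these libraries where they do the work, as an engineer would, in place of code of your own. Each camera call takes 0.05 s, during which the arm holds its last target. There are 200 camera calls.

## Working session

There is one attempt and no reset: what is moved stays moved. The work goes in short steps, Python scripts to look and compute and a tool call to move; the robot and the scene stay as the last step left them, time stands still between calls to the robot, and variables do not carry over. Pictures are saved under pics/ and viewed, at most 10 in all, crops included, and the job is handed in when it is done.

Besides the shell and the picture viewer there is one more tool, called by a JSON object that holds its "name" and its "arguments". move_arm: Moves the arm, as the interface text tells. Its arguments: {"type":"object","properties":{"series":{"type":"string"},"force":{"type":"number"}},"required":["series"]}

```bash
mkdir -p pics; ls
cat > h.py <<'E'
from rig import observe, optics, order, spotter
import numpy as np, cv2
def proj(im,P):
    return cv2.projectPoints(np.array(P,float).reshape(-1,3),np.array(im['rvec'],float),np.array(im['tvec'],float),np.array(im['camera_matrix'],float),None)[0][:,0]
def ray(im,uv,z):
    R=cv2.Rodrigues(np.array(im['rvec'],float))[0];t=np.array(im['tvec'],float).ravel()
    K=np.array(im['camera_matrix'],float);c=-R.T@t
    d=(R.T@np.linalg.inv(K)@np.c_[np.reshape(uv,(-1,2)),np.ones(len(np.reshape(uv,(-1,2))))].T).T
    return c+d*((z-c[2])/d[:,2])[:,None]
E
python3 - <<'E'
from h import *
s=observe();print(s['time_s'],s['position'],np.round(s['tool_rot'],3).tolist(),s['ft_force'],s['grip_width'])
for c in ['scene','side','wrist']:
    im=optics.get_image(c);cv2.imwrite(f'pics/{c}.png',im['pixels'])
    for n in ['dish_lip','dish_rim','dish','underglaze_jar','pinch_bowl','ware_board','round_bowl']:
        print(c,n,[(round(d['score'],2),np.round(d['point'],3).tolist(),proj(im,d['point']).round().tolist()[0]) for d in spotter.mark_of(n,c)][:3])
E
```

```text
pics
0.0 [0.21996084 0.50376571 0.23072124] [[-0.916, 0.4, -0.001], [0.4, 0.916, -0.001], [0.0, -0.001, -1.0]] [-0.3832435  -0.98585626 -0.50193224] 0.08579482860684044
scene dish_lip [(0.92, [0.624, -0.042, 0.081], [282.0, 209.0])]
scene dish_rim [(0.9, [0.253, -0.226, 0.064], [318.0, 126.0]), (0.83, [0.535, 0.02, 0.082], [320.0, 202.0])]
scene dish [(0.85, [0.535, 0.02, 0.022], [320.0, 216.0]), (0.72, [0.257, -0.233, -0.005], [315.0, 141.0])]
scene underglaze_jar [(0.6, [0.529, 0.184, 0.016], [366.0, 246.0])]
scene pinch_bowl [(0.45, [0.564, -0.166, 0.016], [267.0, 192.0])]
scene ware_board [(0.81, [0.54, 0.007, 0.001], [315.0, 219.0])]
scene round_bowl [(0.92, [0.637, 0.449, 0.004], [429.0, 335.0])]
side dish_lip [(0.74, [0.632, -0.041, 0.079], [349.0, 197.0]), (0.64, [0.208, -0.329, 0.064], [216.0, 327.0]), (0.5, [0.568, -0.161, 0.02], [341.0, 245.0])]
side dish_rim [(0.79, [0.539, 0.021, 0.079], [313.0, 189.0]), (0.38, [0.541, 0.004, -0.004], [316.0, 211.0])]
side dish [(0.76, [0.254, -0.227, 0.003], [234.0, 296.0]), (0.72, [0.538, 0.019, 0.017], [313.0, 203.0])]
side underglaze_jar [(0.51, [0.528, 0.186, 0.013], [298.0, 171.0])]
side pinch_bowl [(0.77, [0.564, -0.162, 0.017], [340.0, 246.0]), (0.28, [0.63, -0.043, 0.08], [349.0, 197.0])]
side ware_board [(0.73, [0.538, 0.009, -0.002], [315.0, 210.0]), (0.61, [0.791, 0.045, 0.0], [384.0, 186.0]), (0.37, [0.633, 0.453, -0.0], [307.0, 125.0])]
side round_bowl [(0.92, [0.633, 0.451, -0.004], [307.0, 126.0]), (0.73, [0.566, -0.159, 0.019], [340.0, 245.0]), (0.54, [0.538, 0.02, 0.018], [314.0, 203.0])]
wrist dish_lip []
wrist dish_rim []
wrist dish []
wrist underglaze_jar []
wrist pinch_bowl []
wrist ware_board []
wrist round_bowl [(0.54, [0.441, 0.437, 0.0], [340.0, 319.0])]
```

View pics/scene.png

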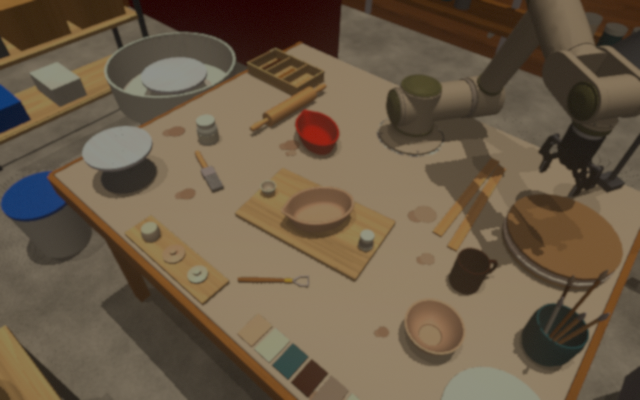

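View pics/side.png

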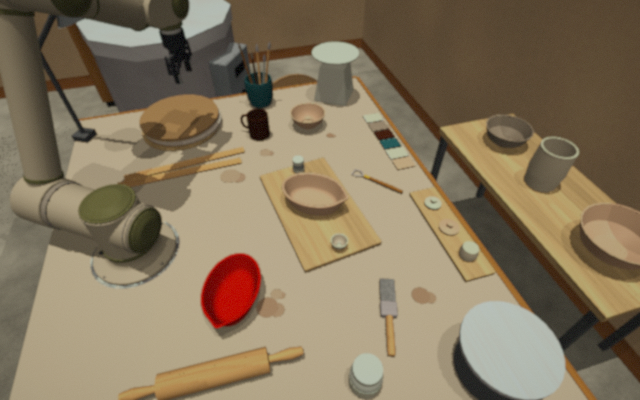

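```bash
cat >> h.py <<'E'
def crest(x,y,a,z=0.080,n=120,off=0):
    t=np.linspace(-np.pi,np.pi,n+1)[:-1]
    w=np.where(abs(t)<np.radians(25),(1+np.cos(np.pi*t/np.radians(25)))/2,0)
    X=(95.5+14*w)*np.cos(t)+off*np.cos(t);Y=67.5*np.sin(t)+off*np.sin(t)
    X,Y=X/1e3,Y/1e3
    return np.c_[x+X*np.cos(a)-Y*np.sin(a),y+X*np.sin(a)+Y*np.cos(a),0*X+z]
def over(im,pose,name,box,f):
    p=cv2.resize(im['pixels'],None,fx=f,fy=f,interpolation=cv2.INTER_CUBIC)
    for u in proj(im,crest(*pose)): cv2.circle(p,tuple(int(v*f) for v in u),1,(0,255,0),-1)
    for u in proj(im,crest(*pose)[60:61]): cv2.circle(p,tuple(int(v*f) for v in u),5,(255,0,0),1)
    x0,y0,x1,y1=[int(b*f) for b in box];cv2.imwrite(name,p[y0:y1,x0:x1])
E
python3 - <<'E'
from h import *
C=[];L=[]
for k in range(3):
  for c in ['scene','side']:
    im=optics.get_image(c)
    for n,l in (('dish_rim',C),('dish_lip',L)):
      for d in spotter.mark_of(n,c):
        if np.linalg.norm(np.array(d['point'])-[.57,0,.08])<.1: l.append(d['point'])
print(np.round(C,4),np.round(L,4))
C=np.mean(C,0);L=np.mean(L,0);a=np.arctan2(*(L-C)[1::-1]);print(C,L,np.degrees(a),np.linalg.norm(L-C))
ims=[]
for c,b in (('scene',(270,175,370,250)),('side',(265,155,365,230))):
    im=optics.get_image(c);over(im,(C[0],C[1],a),f'pics/{c}_c.png',b,4);ims.append(cv2.imread(f'pics/{c}_c.png'))
cv2.imwrite('pics/crop1.png',np.hstack(ims))
s=observe();R=np.array(s['tool_rot']);print((R.T@(np.array([.5,.02,.27])-s['position'])*100).round(2), np.degrees(np.arctan2(R[1,0],R[0,0])))
im=optics.get_image('wrist');Rc=cv2.Rodrigues(np.array(im['rvec']))[0];c=-Rc.T@np.array(im['tvec']).ravel();print('wristcam in tool',R.T@(c-s['position']),R.T@Rc.T[:,2], im['camera_matrix'][0])
E
```

```text
[[ 0.5348  0.0208  0.0774]
 [ 0.5411  0.0208  0.0771]
 [ 0.536   0.0234  0.0818]
 [ 0.6227 -0.0408  0.0815]
 [ 0.536   0.0174  0.0817]
 [ 0.539   0.0231  0.0815]
 [ 0.5398  0.0202  0.0772]] [[ 0.6245 -0.0404  0.0778]
 [ 0.6291 -0.0436  0.0799]
 [ 0.6242 -0.0403  0.0827]
 [ 0.6294 -0.0435  0.0799]
 [ 0.6259 -0.0401  0.0763]
 [ 0.6324 -0.0412  0.0791]]
[0.54991429 0.01212857 0.07974286] [ 0.62758333 -0.04151667  0.07928333] -34.632451507382676 0.09439546435330558
[-45.02 -33.15  -3.87] 156.40425327107982
wristcam in tool [ 0.06979843 -0.00032097 -0.14332952] [-0.27281845  0.00109182  0.96206491] [276.08040732   0.         323.40317283]
```

View pics/crop1.png

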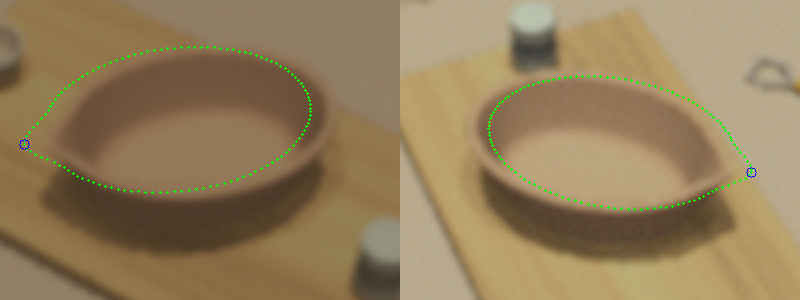

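The crop shows the bare pinkish oval dish with the pouring lip, which is the right one. In the scene view the candidates were the pink dish at (318,208), the red look-alike at (317,132) and the round bowl at (433,328). One bad network hit skewed the overlay. Without it, the centre is (0.538, 0.021) and the lip points at about -35°. I'll move above the dish with the fingers shut and look again with the wrist camera.

{"name": "move_arm", "arguments": {"series": "-5 -3 -2 -3 -1;-10 -6.5 -2 -6 -1;-16 -10 -2 -9 -1;-22 -14 -2 -12 -1;-28 -18 -2 -15 -1;-34 -22 -2 -18 -1;-39 -25.5 -2 -21 -1;-44 -28.5 -2 -23.6 -1", "force": 20}}

```text
time_s: 3.25
position: [0.4932, 0.0896, 0.2516]
tool_rot: [[-1.0, -0.001, 0.001], [-0.001, 1.0, 0.0], [-0.001, 0.0, -1.0]]
ft_force: [0.1, 0.8, 0.0]
grip_width: -0.0001
gripper_force: 0.0
```

Now tool x = −world x and tool y = +world y. Remaining shift: about (−4.4, −7, 0) cm.

{"name": "move_arm", "arguments": {"series": "-1.5 -2.3 0 0 -1;-3 -4.7 0 0 -1;-4.4 -6.5 0 0 -1;-4.4 -6.8 0 0 -1;-4.4 -6.8 0 0 -1;-4.4 -6.8 0 0 -1"}}

```text
time_s: 4.0
position: [0.536, 0.0244, 0.2515]
tool_rot: [[-1.0, -0.001, 0.0], [-0.001, 1.0, 0.0], [-0.0, 0.0, -1.0]]
ft_force: [-0.6, 0.2, -1.0]
grip_width: 0.0
gripper_force: 0.0
```

Run:
```python
from h import *
im=optics.get_image('wrist')
s=observe();print(s['position'],s['ft_force'],s['time_s'])
for n in ('dish_rim','dish_lip'):print(n,[(d['score'],np.round(d['point'],4).tolist()) for d in spotter.mark_of(n,'wrist')])
over(im,(.5378,.0209,np.radians(-34.8)),'pics/w1.png',(0,0,640,400),1.25)
m=spotter.cut_out('dish','wrist');print([(d['score'],int(d['pixels'].sum())) for d in m])
```

```text
[0.53606417 0.02435133 0.25153377] [ 0.48310722  0.07381909 -0.29227248] 4.05
dish_rim [(0.86, [0.5358, 0.022, 0.0765])]
dish_lip [(0.39, [0.5362, 0.0255, 0.0151]), (0.34, [0.6324, 0.4482, -0.0012])]
[(0.82, 15844), (0.74, 32233), (0.42, 4659), (0.41, 2774)]
```

View pics/w1.png

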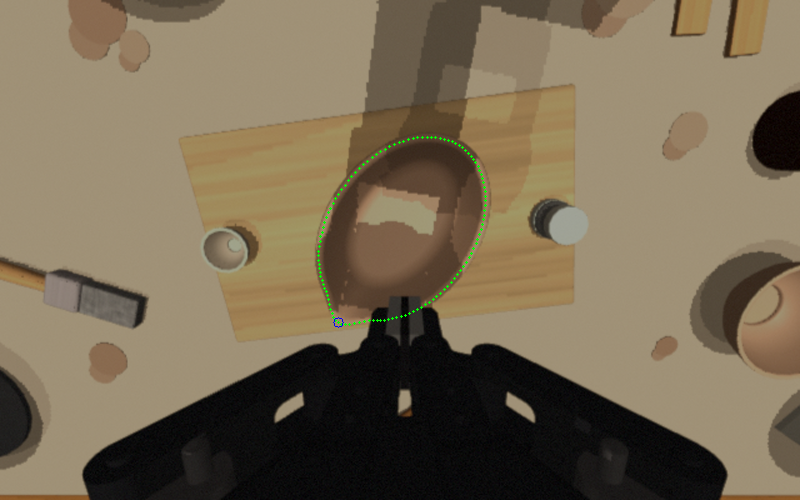

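Run:
```python
from h import *
from scipy.optimize import minimize
ims=[optics.get_image(c) for c in ('wrist','scene','side')]
old=[cv2.imread(f'pics/{c}.png') for c in ('scene','side')]
px=[ims[0]['pixels']]+old
G=[]
for p in px:
    p=cv2.GaussianBlur(p,(0,0),1).astype(np.float32)
    G.append(np.sqrt(sum(cv2.Sobel(p,cv2.CV_32F,*d)**2 for d in((1,0),(0,1))).sum(2)))
# widths: outer edge of the rim, 4.5 mm outside the crest
def sc(p,ks=(0,1,2),off=4.5,vis=False):
    v=[]
    for k in ks:
        u=proj(ims[k],crest(p[0],p[1],p[2],.077,off=off)).astype(np.float32)
        g=cv2.remap(G[k],u[:,0].copy(),u[:,1].copy(),1)[:,0]
        if k==0: g=g[u[:,1]<250]
        v.append(np.minimum(g,np.percentile(G[k],98)).mean()/G[k].mean())
    return -np.sum(v)
p0=np.array([.5378,.0209,np.radians(-34.8)])
for ks in ((0,),(1,),(2,),(0,1,2)):
    f=lambda d:sc(p0+d*[1e-3,1e-3,np.radians(1)],ks)
    r=minimize(f,np.zeros(3),method='Nelder-Mead',options=dict(initial_simplex=np.array([[0,0,0],[3,0,0],[0,3,0],[0,0,3]],float)-.7))
    print(ks,r.x.round(2),-r.fun,-f(np.zeros(3)))
q=p0
f=4;p=cv2.resize(ims[0]['pixels'],None,fx=f,fy=f,interpolation=cv2.INTER_CUBIC)
for off,z,col in((0,.08,(0,255,0)),(4.5,.077,(255,255,0)),(-4.5,.077,(255,0,255))):
    for u in proj(ims[0],crest(*q,z,off=off)): cv2.circle(p,tuple(int(v*f) for v in u),1,col,-1)
cv2.imwrite('pics/w2.png',p[100*4:270*4,240*4:405*4][:600,:] if 0 else cv2.resize(p[100*4:265*4,240*4:405*4],(600,600)))
```

```text
(0,) [-0.76 -0.9   1.  ] 3.672032356262207 3.4100316
(1,) [-0.28  3.54  2.42] 2.8728697299957275 2.7029214
(2,) [ 2.65 -3.53  4.35] 3.4959564208984375 3.3204398
(0, 1, 2) [-0.38 -0.91  0.93] 9.624032974243164 9.4333935
```

View pics/w2.png

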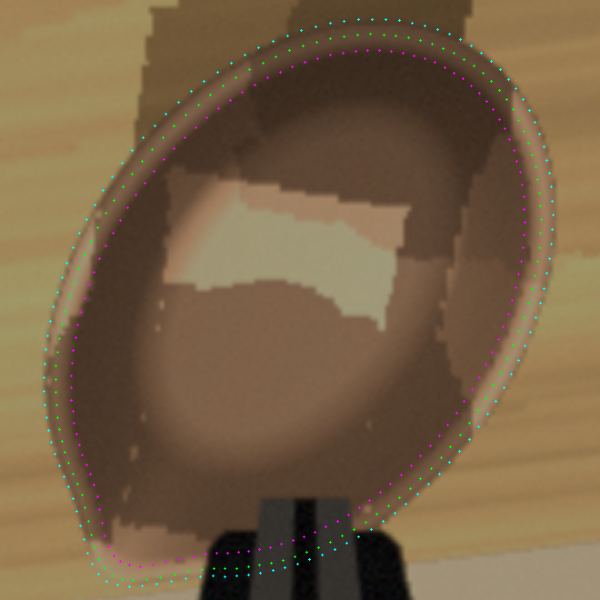

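The crest, outer and inner curves lie on the rim all the way round, within about 1 mm. I'll use pose (0.5374, 0.0201, −34.3°), which puts the lip at (0.628, −0.042). Next I go above the lip.

{"name": "move_arm", "arguments": {"series": "-2 -1.4 3 0 -1;-4 -2.8 6 0 -1;-6 -4.2 9 0 -1;-8 -5.6 12 0 -1;-9.2 -6.6 14 0 -1;-9.2 -6.6 14.5 0 -1;-9.2 -6.6 14.5 0 -1;-9.2 -6.6 14.5 0 -1"}}

```text
time_s: 5.35
position: [0.6284, -0.042, 0.1076]
tool_rot: [[-1.0, -0.001, 0.002], [-0.001, 1.0, -0.0], [-0.002, -0.0, -1.0]]
ft_force: [-0.5, 0.5, 0.4]
grip_width: 0.0002
gripper_force: 0.0
```

Run:
```python
from h import *
im=optics.get_image('side')
for k in range(3):
    im=optics.get_image('side');s=observe();print(s['position'].round(4),s['ft_force'].round(2),s['time_s'])
over(im,(.5374,.0201,np.radians(-34.3)),'pics/a.png',(265,145,385,230),5)
a=cv2.imread('pics/a.png');u=proj(im,s['position'])[0];cv2.drawMarker(a,(int((u[0]-265)*5),int((u[1]-145)*5)),(0,0,255),0,12,1);cv2.imwrite('pics/a.png',a)
```

```text
[ 0.6285 -0.0421  0.1074] [ 0.42 -0.   -0.36] 5.45
[ 0.6285 -0.0421  0.1072] [ 0.31 -0.14 -0.09] 5.5
[ 0.6284 -0.0422  0.107 ] [-0.71  0.25  0.58] 5.55
```

View pics/a.png

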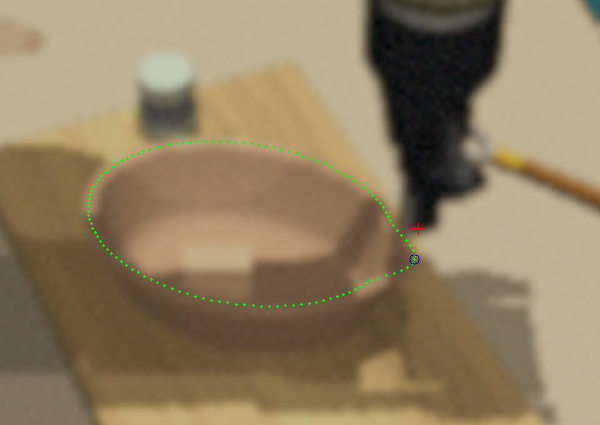

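Run:
```python
from h import *
im=optics.get_image('wrist');s=observe();pose=(.5374,.0201,np.radians(-34.3))
u=proj(im,[s['position'],crest(*pose)[60]]);print(u)
x,y=u[1].astype(int);x0=max(0,x-65);y0=max(0,min(y-110,400-160));b=(x0,y0,x0+130,y0+150);print(b)
cv2.imwrite('pics/r.png',cv2.resize(im['pixels'],None,fx=3,fy=3,interpolation=cv2.INTER_CUBIC)[b[1]*3:b[3]*3,b[0]*3:b[2]*3])
over(im,pose,'pics/o.png',b,3)
cv2.imwrite('pics/w3.png',np.hstack([cv2.imread('pics/r.png'),cv2.imread('pics/o.png')]))
```

```text
[[323.04126803 252.34656523]
 [324.01418807 233.53522925]]
(np.int64(259), np.int64(123), np.int64(389), np.int64(273))
```

View pics/w3.png

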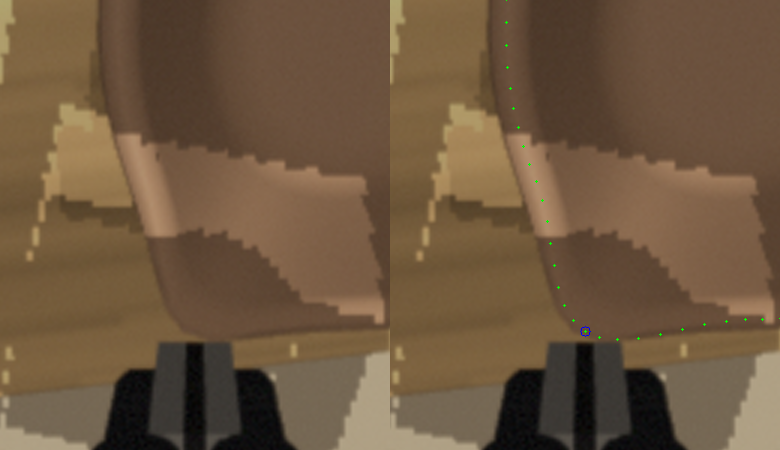

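```bash
cat > fit.py <<'E'
from h import *
from scipy.optimize import minimize
im=optics.get_image('wrist');np.save('w.npy',im['pixels']);s=observe();print(s['position'])
p=cv2.GaussianBlur(im['pixels'],(0,0),.8).astype(np.float32)
G=np.sqrt(sum(cv2.Sobel(p,cv2.CV_32F,*d)**2 for d in((1,0),(0,1))).sum(2));G=np.minimum(G,np.percentile(G,95))
def pts(q,off,z):
    return proj(im,crest(*q,z,n=240,off=off)).astype(np.float32)
p0=np.array([.5374,.0201,np.radians(-34.3)])
u0=pts(p0,4.5,.077);ok=(u0[:,1]>6)&(u0[:,1]<238)&(u0[:,0]>6)&(u0[:,0]<633);print(ok.sum())
def sc(d):
    q=p0+d*[1e-3,1e-3,np.radians(1)];v=0
    u=pts(q,4.5,.077)[ok];v+=cv2.remap(G,u[:,0].copy(),u[:,1].copy(),1).mean()
    return -v/G.mean()
best=min((minimize(sc,np.array(i,float),method='Nelder-Mead',options=dict(initial_simplex=np.array([[0,0,0],[2,0,0],[0,2,0],[0,0,2]])+np.array(i)-.5)) for i in np.ndindex(3,3,3) for i in [np.array(i)*2.-2]),key=lambda r:r.fun)
print(best.x,best.fun,sc(np.zeros(3)))
q=p0+best.x*[1e-3,1e-3,np.radians(1)];print(q,np.degrees(q[2]),crest(*q,n=240)[120])
P=cv2.resize(im['pixels'],None,fx=2.5,fy=2.5,interpolation=cv2.INTER_CUBIC)
for off,z,c in((0,.08,(0,255,0)),(4.5,.077,(255,255,0))):
    for u in pts(q,off,z): cv2.circle(P,(int(u[0]*2.5),int(u[1]*2.5)),1,c,-1)
cv2.imwrite('pics/fit.png',P[:650,600:1400][50:])
E
python3 fit.py
```

```text
[ 0.6284036  -0.04227514  0.10667725]
147
[-0.82588043  0.61410515 -0.02277271] -4.208548069000244 -3.9092703
[ 0.53657412  0.02071411 -0.59904539] -34.322772708184566 [ 0.62700735 -0.04102795  0.08      ]
```

View pics/fit.png

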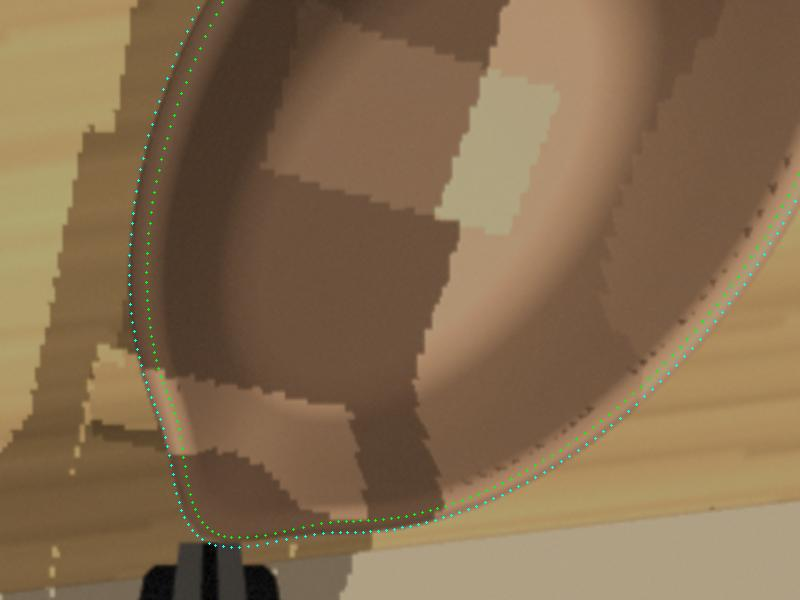

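Fit pose: (0.5365, 0.0207, −34.3°), lip crest at (0.627, −0.041). I'll go down over the lip now.

{"name": "move_arm", "arguments": {"series": "0.1 0 0.5 0 -1;0.2 0.1 1 0 -1;0.2 0.1 1.6 0 -1;0.2 0.1 2.1 0 -1;0.2 0.1 2.2 0 -1;0.2 0.1 2.2 0 -1;0.2 0.1 2.2 0 -1;0.2 0.1 2.2 0 -1"}}

```text
time_s: 6.65
position: [0.6265, -0.0414, 0.0845]
tool_rot: [[-1.0, -0.0, 0.0], [-0.0, 1.0, -0.0], [-0.0, -0.0, -1.0]]
ft_force: [0.4, 1.0, 0.1]
grip_width: 0.0005
gripper_force: 0.0
```

{"name": "move_arm", "arguments": {"series": "0 0 0.1 0 -1;0 0 0.2 0 -1;0 0 0.3 0 -1;0 0 0.35 0 -1;0 0 0.4 0 -1;0 0 0.4 0 -1;0 0 0.4 0 -1"}}

```text
time_s: 7.52
position: [0.6264, -0.0414, 0.0804]
tool_rot: [[-1.0, -0.0, 0.0], [-0.0, 1.0, -0.0], [-0.0, -0.0, -1.0]]
ft_force: [0.3, 0.7, 0.0]
grip_width: 0.0001
gripper_force: 0.0
```

{"name": "move_arm", "arguments": {"series": "0 0 0.05 0 -1;0 0 0.05 0 -1;0 0 0.1 0 -1;0 0 0.1 0 -1"}}

```text
time_s: 8.02
position: [0.6265, -0.0414, 0.0799]
tool_rot: [[-1.0, -0.0, 0.001], [-0.0, 1.0, -0.0], [-0.001, -0.0, -1.0]]
ft_force: [-0.5, 1.1, 5.3]
grip_width: 0.0003
gripper_force: 2.4
```

Light contact on the lip, about 5 N at z≈0.080 as expected. Now I'll work out the waypoints for the clockwise round, about 5 mm per row.

```bash
cat > path.py <<'E'
from h import *
c=crest(.5365,.0207,np.radians(-34.3),n=3600)[:,:2]
c=np.roll(c,-1800,0)[::-1];c=np.roll(c,1,0);c=np.vstack([c,c[:1]])   # start at lip, t decreasing
L=np.r_[0,np.cumsum(np.linalg.norm(np.diff(c,axis=0),axis=1))]
N=8*int(np.ceil(L[-1]/.005/8));g=np.linspace(0,L[-1],N+1)
w=np.c_[np.interp(g,L,c[:,0]),np.interp(g,L,c[:,1])]
np.save('w_path.npy',w);print(L[-1],N)
r=np.c_[-(w-w[0])[:,0],(w-w[0])[:,1]]*100;r=np.round(r/.05)*.05
for k in range(0,N,8):
    print(k//8,'end',w[k+8].round(4),';'.join('%.2f %.2f'%tuple(d) for d in (r[k+1:k+9]-r[k])))
E
python3 path.py; python3 -c "
from h import *
s=observe();print(s['position'],s['ft_force'],s['q'].round(1))"
```

```text
0.5298677804804206 112
0 end [ 0.5914 -0.0518] 0.35 -0.30;0.80 -0.50;1.25 -0.60;1.70 -0.70;2.15 -0.75;2.65 -0.85;3.10 -0.95;3.55 -1.10
1 end [ 0.5542 -0.0563] 0.45 -0.15;0.90 -0.25;1.35 -0.35;1.85 -0.45;2.30 -0.45;2.80 -0.50;3.25 -0.45;3.70 -0.45
2 end [ 0.518  -0.0461] 0.50 0.10;0.95 0.15;1.40 0.25;1.90 0.40;2.35 0.50;2.80 0.70;3.20 0.85;3.65 1.05
3 end [ 0.4862 -0.0257] 0.45 0.20;0.85 0.40;1.25 0.65;1.65 0.90;2.05 1.15;2.45 1.45;2.80 1.75;3.15 2.05
4 end [0.4618 0.003 ] 0.35 0.30;0.70 0.65;1.05 0.95;1.35 1.30;1.65 1.70;1.95 2.05;2.20 2.45;2.45 2.85
5 end [0.4493 0.0384] 0.25 0.40;0.45 0.85;0.65 1.25;0.85 1.70;1.00 2.15;1.10 2.60;1.20 3.05;1.25 3.55
6 end [0.4576 0.0745] 0.05 0.45;0.05 0.95;0.00 1.40;-0.10 1.85;-0.20 2.35;-0.35 2.75;-0.55 3.20;-0.80 3.60
7 end [0.4882 0.0955] -0.30 0.40;-0.60 0.75;-0.95 1.05;-1.35 1.30;-1.75 1.55;-2.20 1.80;-2.60 1.95;-3.05 2.10
8 end [0.5257 0.0967] -0.50 0.10;-0.95 0.20;-1.40 0.25;-1.90 0.25;-2.35 0.25;-2.85 0.25;-3.30 0.20;-3.75 0.10
9 end [0.5613 0.0844] -0.50 -0.05;-0.95 -0.20;-1.40 -0.30;-1.85 -0.45;-2.30 -0.60;-2.75 -0.80;-3.15 -1.00;-3.60 -1.20
10 end [0.5919 0.0623] -0.40 -0.25;-0.80 -0.50;-1.20 -0.75;-1.60 -1.00;-1.95 -1.30;-2.35 -1.60;-2.70 -1.90;-3.05 -2.20
11 end [0.6146 0.0323] -0.35 -0.35;-0.65 -0.70;-0.95 -1.05;-1.25 -1.45;-1.55 -1.80;-1.80 -2.20;-2.05 -2.60;-2.25 -3.00
12 end [ 0.6241 -0.004 ] -0.25 -0.45;-0.40 -0.90;-0.55 -1.35;-0.70 -1.80;-0.80 -2.25;-0.90 -2.70;-0.95 -3.20;-0.95 -3.65
13 end [ 0.627 -0.041] -0.05 -0.45;-0.10 -0.95;-0.20 -1.40;-0.30 -1.85;-0.40 -2.30;-0.50 -2.80;-0.45 -3.25;-0.30 -3.70
[ 0.62651151 -0.04139601  0.07986784] [-0.49996336  1.09711994  5.29460307] [ -14.6   37.2   73.5   -0.    69.3 -104.6]
```

{"name": "move_arm", "arguments": {"series": "0.35 -0.3 0 0 -1;0.8 -0.5 0 0 -1;1.25 -0.6 0 0 -1;1.7 -0.7 0 0 -1"}}

```text
time_s: 8.52
position: [0.6098, -0.0488, 0.0798]
tool_rot: [[-1.0, 0.0, 0.002], [0.0, 1.0, -0.001], [-0.002, -0.001, -1.0]]
ft_force: [4.1, 1.1, 4.8]
grip_width: 0.0002
gripper_force: 2.6
```

{"name": "move_arm", "arguments": {"series": "0.45 -0.05 0 0 -1;0.95 -0.15 0 0 -1;1.4 -0.25 0 0 -1;1.85 -0.4 0 0 -1;2.3 -0.55 0 0 -1;2.75 -0.65 0 0 -1;3.2 -0.75 0 0 -1;3.7 -0.85 0 0 -1"}}

```text
time_s: 9.52
position: [0.5729, -0.0572, 0.0798]
tool_rot: [[-1.0, 0.0, 0.002], [0.0, 1.0, -0.001], [-0.002, -0.001, -1.0]]
ft_force: [3.9, 0.3, 5.1]
grip_width: 0.0004
gripper_force: 2.6
```

{"name": "move_arm", "arguments": {"series": "0.45 0 0 0 -1;0.95 -0.05 0 0 -1;1.4 0 0 0 -1;1.85 0 0 0 -1;2.35 0.1 0 0 -1;2.8 0.15 0 0 -1;3.25 0.25 0 0 -1;3.75 0.4 0 0 -1"}}

```text
time_s: 10.52
position: [0.5354, -0.0536, 0.0798]
tool_rot: [[-1.0, 0.0, 0.002], [0.0, 1.0, -0.001], [-0.002, -0.001, -1.0]]
ft_force: [3.9, -1.3, 5.3]
grip_width: -0.0002
gripper_force: 2.6
```

{"name": "move_arm", "arguments": {"series": "0.45 0.15 0 0 -1;0.9 0.35 0 0 -1;1.3 0.5 0 0 -1;1.75 0.7 0 0 -1;2.2 0.9 0 0 -1;2.6 1.1 0 0 -1;3 1.35 0 0 -1;3.4 1.6 0 0 -1"}}

```text
time_s: 11.52
position: [0.5014, -0.0377, 0.0798]
tool_rot: [[-1.0, 0.0, 0.002], [0.0, 1.0, -0.002], [-0.002, -0.002, -1.0]]
ft_force: [3.1, -2.7, 5.1]
grip_width: -0.0001
gripper_force: 2.7
```

{"name": "move_arm", "arguments": {"series": "0.4 0.25 0 0 -1;0.8 0.55 0 0 -1;1.15 0.85 0 0 -1;1.5 1.15 0 0 -1;1.85 1.45 0 0 -1;2.2 1.8 0 0 -1;2.55 2.1 0 0 -1;2.85 2.45 0 0 -1"}}

```text
time_s: 12.52
position: [0.4729, -0.0133, 0.0798]
tool_rot: [[-1.0, 0.0, 0.002], [-0.0, 1.0, -0.002], [-0.002, -0.002, -1.0]]
ft_force: [3.2, -4.2, 5.7]
grip_width: 0.0003
gripper_force: 2.8
```

{"name": "move_arm", "arguments": {"series": "0.3 0.4 0 0 -1;0.6 0.75 0 0 -1;0.85 1.15 0 0 -1;1.1 1.55 0 0 -1;1.35 1.95 0 0 -1;1.55 2.4 0 0 -1;1.75 2.8 0 0 -1;1.95 3.25 0 0 -1"}}

```text
time_s: 13.52
position: [0.4533, 0.0192, 0.0797]
tool_rot: [[-1.0, -0.0, 0.002], [-0.0, 1.0, -0.002], [-0.002, -0.002, -1.0]]
ft_force: [2.5, -3.8, 6.7]
grip_width: -0.0004
gripper_force: 3.1
```

{"name": "move_arm", "arguments": {"series": "0.15 0.45 -0.01 0 -1;0.25 0.9 -0.01 0 -1;0.35 1.35 -0.02 0 -1;0.4 1.85 -0.02 0 -1;0.45 2.3 -0.02 0 -1;0.45 2.8 -0.02 0 -1;0.4 3.25 -0.02 0 -1;0.3 3.7 -0.02 0 -1"}}

```text
time_s: 14.52
position: [0.4494, 0.0562, 0.0797]
tool_rot: [[-1.0, -0.0, -0.001], [-0.0, 1.0, -0.002], [0.001, -0.002, -1.0]]
ft_force: [-0.3, -4.9, 7.9]
grip_width: 0.0003
gripper_force: 3.7
```

Run:
```python
from h import *
for k in range(2):
  for c in ('side','scene','wrist'):
    im=optics.get_image(c)
    print(c,[np.round(d['point'],4).tolist() for n in('dish_rim','dish_lip') for d in spotter.mark_of(n,c) if d['point'][0]>.4 and abs(d['point'][1])<.1])
```

```text
side [[0.5378, 0.0183, 0.0803], [0.629, -0.0423, 0.0782]]
scene [[0.5341, 0.0221, 0.0824], [0.625, -0.0397, 0.0807]]
wrist []
side [[0.6318, -0.0455, 0.0824]]
scene [[0.5358, 0.0219, 0.0786], [0.626, -0.0401, 0.082]]
wrist []
```

{"name": "move_arm", "arguments": {"series": "-0.15 0.5 -0.01 0 -1;-0.3 0.9 -0.02 0 -1;-0.5 1.35 -0.03 0 -1;-0.75 1.75 -0.03 0 -1;-1.05 2.15 -0.03 0 -1;-1.35 2.5 -0.03 0 -1;-1.7 2.8 -0.03 0 -1;-2.1 3.05 -0.03 0 -1"}}

```text
time_s: 16.42
position: [0.469, 0.0869, 0.0797]
tool_rot: [[-1.0, -0.001, -0.004], [-0.0, 1.0, -0.002], [0.004, -0.002, -1.0]]
ft_force: [-5.8, -5.0, 9.7]
grip_width: 0.0001
gripper_force: 4.9
```

{"name": "move_arm", "arguments": {"series": "-0.45 0.25 -0.02 0 -1;-0.95 0.5 -0.04 0 -1;-1.35 0.65 -0.05 0 -1;-1.8 0.8 -0.05 0 -1;-2.3 0.9 -0.05 0 -1;-2.75 1 -0.05 0 -1;-3.2 1.05 -0.05 0 -1;-3.7 1.05 -0.05 0 -1"}}

```text
time_s: 17.42
position: [0.5082, 0.0981, 0.0803]
tool_rot: [[-1.0, -0.0, -0.0], [-0.0, 1.0, -0.0], [0.0, -0.0, -1.0]]
ft_force: [0.7, 0.2, -0.4]
grip_width: -0.0001
gripper_force: 0.0
```

Contact was lost: I lifted 0.5 mm too much, and the pressing force had crept up through the controller's integral action. A check with a gap isn't a proper check, so I'll lift, go back in the air the way I came to the lip, and make one clean full round. The surface is at z≈0.0798, so I'll command only just below it.

{"name": "move_arm", "arguments": {"series": "0 0 -1.5 0 -1;1.5 -0.6 -3 0 -1;4 -1.8 -3 0 -1;6.3 -3.8 -3 0 -1;6 -7 -3 0 -1;4.5 -10 -3 0 -1;2.8 -12.8 -3 0 -1;0 -14.5 -3 0 -1"}}

```text
time_s: 18.42
position: [0.5084, -0.0482, 0.1105]
tool_rot: [[-1.0, 0.001, -0.0], [0.001, 1.0, -0.0], [0.0, -0.0, -1.0]]
ft_force: [1.1, 0.8, -0.0]
grip_width: -0.0
gripper_force: 0.0
```

{"name": "move_arm", "arguments": {"series": "-3 -1 0 0 -1;-6 -1.8 0 0 -1;-9 -1.6 0 0 -1;-11 -0.4 0 0 -1;-11.8 0.6 0 0 -1;-11.8 0.6 0 0 -1;-11.8 0.6 0 0 -1;-11.8 0.6 0 0 -1"}}

```text
time_s: 19.42
position: [0.6255, -0.0413, 0.1105]
tool_rot: [[-1.0, 0.0, -0.0], [0.0, 1.0, -0.0], [0.0, -0.0, -1.0]]
ft_force: [0.8, 0.2, -0.3]
grip_width: -0.0002
gripper_force: 0.0
```

```bash
python3 fit.py; python3 -c "
from h import *
print(observe()['position'])"
```

```text
[ 0.62558291 -0.04122572  0.11052236]
147
[-0.65423922  0.51429488 -0.18497229] -4.20383358001709 -3.933809
[ 0.53674576  0.02061429 -0.60187631] -34.48497228512256 [ 0.62700384 -0.04138352  0.08      ]
[ 0.62558291 -0.04122572  0.11052236]
```

The dish hasn't moved: the fit agrees with the earlier one within 0.2 mm. Setting down on the lip again.

{"name": "move_arm", "arguments": {"series": "-0.1 0 0.7 0 -1;-0.1 0 1.4 0 -1;-0.1 0 2.1 0 -1;-0.1 0 2.6 0 -1;-0.1 0 2.9 0 -1;-0.1 0 2.95 0 -1;-0.1 0 2.95 0 -1;-0.1 0 2.95 0 -1"}}

```text
time_s: 20.48
position: [0.627, -0.0409, 0.081]
tool_rot: [[-1.0, -0.0, 0.0], [-0.0, 1.0, -0.0], [-0.0, -0.0, -1.0]]
ft_force: [-0.2, 0.7, 1.1]
grip_width: 0.0001
gripper_force: 0.0
```

{"name": "move_arm", "arguments": {"series": "0 0 0.05 0 -1;0 0 0.1 0 -1;0 0 0.15 0 -1;0 0 0.15 0 -1"}}

```text
time_s: 20.98
position: [0.627, -0.0409, 0.0799]
tool_rot: [[-1.0, -0.0, 0.001], [-0.0, 1.0, -0.0], [-0.001, -0.0, -1.0]]
ft_force: [-2.0, -0.5, 4.4]
grip_width: 0.0
gripper_force: 2.4
```

Contact at 4.4 N on the lip. Starting the round, trimming height only by 0.1 mm at a time.

{"name": "move_arm", "arguments": {"series": "0.35 -0.3 0 0 -1;0.8 -0.5 0 0 -1;1.25 -0.6 0 0 -1;1.7 -0.7 0 0 -1;2.15 -0.75 0 0 -1;2.65 -0.85 0 0 -1;3.1 -0.95 0 0 -1;3.55 -1.1 0 0 -1"}}

```text
time_s: 21.98
position: [0.5918, -0.0522, 0.0798]
tool_rot: [[-1.0, 0.0, 0.002], [0.0, 1.0, -0.0], [-0.002, -0.0, -1.0]]
ft_force: [5.1, 1.1, 5.5]
grip_width: -0.0001
gripper_force: 2.7
```

{"name": "move_arm", "arguments": {"series": "0.45 -0.1 0 0 -1;0.9 -0.2 0 0 -1;1.35 -0.3 0 0 -1;1.85 -0.4 0 0 -1;2.3 -0.45 0 0 -1;2.8 -0.45 0 0 -1;3.25 -0.45 0 0 -1;3.7 -0.4 0 0 -1"}}

```text
time_s: 22.98
position: [0.5549, -0.0565, 0.0798]
tool_rot: [[-1.0, 0.0, 0.002], [0.0, 1.0, -0.001], [-0.002, -0.001, -1.0]]
ft_force: [3.8, -1.0, 5.4]
grip_width: 0.0002
gripper_force: 2.6
```

{"name": "move_arm", "arguments": {"series": "0.5 0.1 0 0 -1;0.95 0.15 0 0 -1;1.4 0.25 0 0 -1;1.9 0.4 0 0 -1;2.35 0.5 0 0 -1;2.8 0.7 0 0 -1;3.2 0.85 0 0 -1;3.65 1.05 0 0 -1"}}

```text
time_s: 23.98
position: [0.5184, -0.0462, 0.0798]
tool_rot: [[-1.0, 0.0, 0.002], [0.0, 1.0, -0.002], [-0.002, -0.002, -1.0]]
ft_force: [3.8, -1.8, 6.3]
grip_width: 0.0001
gripper_force: 2.7
```

Tracking is within 0.5 mm of the plan and force is 5–6 N.

{"name": "move_arm", "arguments": {"series": "0.45 0.2 0 0 -1;0.85 0.4 0 0 -1;1.25 0.65 0 0 -1;1.65 0.9 0 0 -1;2.05 1.15 0 0 -1;2.45 1.45 0 0 -1;2.8 1.75 0 0 -1;3.15 2.05 0 0 -1"}}

```text
time_s: 24.98
position: [0.4869, -0.0258, 0.0798]
tool_rot: [[-1.0, 0.0, 0.002], [0.0, 1.0, -0.002], [-0.002, -0.002, -1.0]]
ft_force: [4.0, -2.7, 5.0]
grip_width: 0.0002
gripper_force: 2.8
```

{"name": "move_arm", "arguments": {"series": "0.35 0.3 0 0 -1;0.7 0.65 0 0 -1;1.05 0.95 0 0 -1;1.35 1.3 0 0 -1;1.65 1.7 0 0 -1;1.95 2.05 0 0 -1;2.2 2.45 0 0 -1;2.45 2.85 0 0 -1"}}

```text
time_s: 25.98
position: [0.4623, 0.0027, 0.0798]
tool_rot: [[-1.0, -0.0, 0.002], [-0.0, 1.0, -0.002], [-0.002, -0.002, -1.0]]
ft_force: [3.3, -3.9, 5.8]
grip_width: 0.0
gripper_force: 3.0
```

{"name": "move_arm", "arguments": {"series": "0.25 0.4 0 0 -1;0.45 0.85 0 0 -1;0.65 1.25 0 0 -1;0.85 1.7 -0.01 0 -1;1 2.15 -0.01 0 -1;1.1 2.6 -0.01 0 -1;1.2 3.05 -0.01 0 -1;1.25 3.55 -0.01 0 -1"}}

```text
time_s: 26.98
position: [0.4494, 0.0382, 0.0797]
tool_rot: [[-1.0, -0.0, 0.001], [-0.0, 1.0, -0.002], [-0.001, -0.002, -1.0]]
ft_force: [0.6, -5.3, 6.8]
grip_width: 0.0002
gripper_force: 3.4
```

{"name": "move_arm", "arguments": {"series": "0.05 0.45 0 0 -1;0.05 0.95 0 0 -1;0 1.4 -0.01 0 -1;-0.1 1.85 -0.01 0 -1;-0.2 2.35 -0.01 0 -1;-0.4 2.75 -0.02 0 -1;-0.6 3.2 -0.02 0 -1;-0.85 3.6 -0.02 0 -1"}}

```text
time_s: 27.98
position: [0.4569, 0.0742, 0.0797]
tool_rot: [[-1.0, -0.0, -0.002], [-0.0, 1.0, -0.002], [0.002, -0.002, -1.0]]
ft_force: [-3.2, -5.5, 9.1]
grip_width: -0.0001
gripper_force: 4.4
```

{"name": "move_arm", "arguments": {"series": "-0.3 0.4 0 0 -1;-0.65 0.75 -0.01 0 -1;-1 1.05 -0.01 0 -1;-1.4 1.3 -0.01 0 -1"}}

```text
time_s: 28.48
position: [0.4692, 0.0876, 0.0796]
tool_rot: [[-1.0, -0.001, -0.006], [-0.001, 1.0, -0.001], [0.006, -0.001, -1.0]]
ft_force: [-11.0, -2.9, 12.7]
grip_width: -0.0001
gripper_force: 6.7
```

{"name": "move_arm", "arguments": {"series": "-0.4 0.25 -0.02 0 -1;-0.8 0.5 -0.02 0 -1"}}

```text
time_s: 28.72
position: [0.478, 0.0925, 0.0797]
tool_rot: [[-1.0, -0.0, -0.004], [-0.0, 1.0, -0.001], [0.004, -0.001, -1.0]]
ft_force: [-4.8, -3.7, 7.7]
grip_width: 0.0001
gripper_force: 4.2
```

{"name": "move_arm", "arguments": {"series": "-0.4 0.15 0 0 -1;-0.85 0.3 0 0 -1;-1.35 0.4 0 0 -1;-1.8 0.5 0 0 -1"}}

```text
time_s: 29.22
position: [0.4958, 0.0977, 0.0797]
tool_rot: [[-1.0, -0.0, -0.005], [-0.0, 1.0, -0.001], [0.005, -0.001, -1.0]]
ft_force: [-6.0, -2.5, 9.2]
grip_width: -0.0001
gripper_force: 4.6
```

{"name": "move_arm", "arguments": {"series": "-0.45 0.05 -0.01 0 -1;-0.95 0.05 -0.01 0 -1;-1.4 0.05 -0.01 0 -1;-1.9 0.05 -0.01 0 -1"}}

```text
time_s: 29.72
position: [0.5149, 0.0983, 0.0797]
tool_rot: [[-1.0, -0.0, -0.005], [-0.0, 1.0, -0.0], [0.005, -0.0, -1.0]]
ft_force: [-6.0, -0.2, 8.9]
grip_width: -0.0003
gripper_force: 4.0
```

{"name": "move_arm", "arguments": {"series": "-0.45 -0.05 -0.01 0 -1;-0.9 -0.15 -0.01 0 -1;-1.4 -0.2 -0.01 0 -1;-1.85 -0.35 -0.01 0 -1"}}

```text
time_s: 30.22
position: [0.5336, 0.0951, 0.0798]
tool_rot: [[-1.0, -0.0, -0.004], [-0.0, 1.0, 0.0], [0.004, 0.0, -1.0]]
ft_force: [-5.7, 1.6, 5.5]
grip_width: -0.0001
gripper_force: 3.1
```

{"name": "move_arm", "arguments": {"series": "-0.45 -0.1 0.01 0 -1;-0.9 -0.25 0.01 0 -1;-1.35 -0.4 0.01 0 -1"}}

```text
time_s: 30.6
position: [0.5471, 0.0911, 0.0797]
tool_rot: [[-1.0, -0.0, -0.004], [-0.0, 1.0, 0.0], [0.004, 0.0, -1.0]]
ft_force: [-5.0, 1.7, 7.3]
grip_width: 0.0001
gripper_force: 3.6
```

{"name": "move_arm", "arguments": {"series": "-0.45 -0.2 0 0 -1;-0.85 -0.4 0 0 -1;-1.3 -0.6 0 0 -1;-1.7 -0.85 0 0 -1"}}

```text
time_s: 31.1
position: [0.5642, 0.0828, 0.0798]
tool_rot: [[-1.0, -0.0, -0.004], [-0.0, 1.0, 0.001], [0.004, 0.001, -1.0]]
ft_force: [-3.3, 2.2, 7.3]
grip_width: 0.0002
gripper_force: 3.4
```

{"name": "move_arm", "arguments": {"series": "-0.4 -0.25 0 0 -1;-0.8 -0.5 0 0 -1;-1.2 -0.75 0 0 -1;-1.55 -1.05 0 0 -1"}}

```text
time_s: 31.6
position: [0.5799, 0.0724, 0.0798]
tool_rot: [[-1.0, -0.0, -0.003], [-0.0, 1.0, 0.001], [0.003, 0.001, -1.0]]
ft_force: [-3.1, 3.1, 5.9]
grip_width: 0.0001
gripper_force: 3.2
```

{"name": "move_arm", "arguments": {"series": "-0.4 -0.3 0.01 0 -1;-0.75 -0.6 0.01 0 -1;-1.1 -0.9 0.01 0 -1;-1.45 -1.25 0.01 0 -1"}}

```text
time_s: 32.1
position: [0.5945, 0.06, 0.0798]
tool_rot: [[-1.0, -0.0, -0.003], [-0.0, 1.0, 0.001], [0.003, 0.001, -1.0]]
ft_force: [-4.1, 3.1, 6.3]
grip_width: 0.0
gripper_force: 3.4
```

{"name": "move_arm", "arguments": {"series": "-0.3 -0.35 0.01 0 -1;-0.6 -0.7 0.01 0 -1;-0.9 -1.1 0.01 0 -1;-1.2 -1.45 0.01 0 -1"}}

```text
time_s: 32.6
position: [0.6066, 0.0455, 0.0798]
tool_rot: [[-1.0, -0.0, -0.003], [-0.0, 1.0, 0.001], [0.003, 0.001, -1.0]]
ft_force: [-3.6, 4.5, 6.4]
grip_width: -0.0002
gripper_force: 3.5
```

{"name": "move_arm", "arguments": {"series": "-0.25 -0.4 0.01 0 -1;-0.5 -0.8 0.01 0 -1;-0.7 -1.2 0.01 0 -1;-0.95 -1.65 0.01 0 -1"}}

```text
time_s: 33.1
position: [0.6163, 0.0292, 0.0797]
tool_rot: [[-1.0, -0.0, -0.002], [-0.0, 1.0, 0.001], [0.002, 0.001, -1.0]]
ft_force: [-2.5, 4.4, 7.5]
grip_width: -0.0001
gripper_force: 3.5
```

{"name": "move_arm", "arguments": {"series": "-0.15 -0.45 0 0 -1;-0.3 -0.9 0 0 -1;-0.45 -1.35 0 0 -1;-0.55 -1.8 0 0 -1"}}

```text
time_s: 33.6
position: [0.6221, 0.0111, 0.0798]
tool_rot: [[-1.0, -0.0, -0.002], [-0.0, 1.0, 0.001], [0.002, 0.001, -1.0]]
ft_force: [-0.3, 4.7, 6.5]
grip_width: -0.0002
gripper_force: 3.1
```

{"name": "move_arm", "arguments": {"series": "-0.1 -0.45 0.01 0 -1;-0.15 -0.95 0.01 0 -1;-0.15 -1.4 0.01 0 -1;-0.2 -1.85 0.01 0 -1"}}

```text
time_s: 34.1
position: [0.6242, -0.0074, 0.0797]
tool_rot: [[-1.0, -0.0, -0.001], [-0.0, 1.0, 0.001], [0.001, 0.001, -1.0]]
ft_force: [-1.1, 4.3, 6.6]
grip_width: -0.0
gripper_force: 3.2
```

{"name": "move_arm", "arguments": {"series": "-0.05 -0.5 0.01 0 -1;-0.15 -0.95 0.01 0 -1;-0.25 -1.4 0.01 0 -1;-0.35 -1.85 0.01 0 -1"}}

```text
time_s: 34.6
position: [0.6276, -0.0257, 0.0797]
tool_rot: [[-1.0, -0.0, -0.001], [-0.0, 1.0, 0.002], [0.001, 0.002, -1.0]]
ft_force: [-2.2, 4.4, 7.1]
grip_width: 0.0003
gripper_force: 3.7
```

{"name": "move_arm", "arguments": {"series": "-0.1 -0.5 0 0 -1;-0.05 -0.95 0 0 -1;0.1 -1.4 0 0 -1;0.2 -1.55 0 0 -1;0.2 -1.55 0 0 -1"}}

```text
time_s: 35.22
position: [0.6264, -0.042, 0.0798]
tool_rot: [[-1.0, 0.0, 0.001], [0.0, 1.0, 0.0], [-0.001, 0.0, -1.0]]
ft_force: [2.1, 1.7, 5.2]
grip_width: -0.0002
gripper_force: 2.7
```

Back at the lip after an unbroken round. Lifting straight up.

{"name": "move_arm", "arguments": {"series": "0 0 -0.5 0 -1;0 0 -1.5 0 -1;0 0 -3 0 -1;0 0 -5 0 -1;0 0 -7.5 0 -1;0 0 -10 0 -1;0 0 -10 0 -1;0 0 -10 0 -1"}}

```text
time_s: 36.22
position: [0.626, -0.0418, 0.1789]
tool_rot: [[-1.0, 0.0, -0.001], [0.0, 1.0, 0.0], [0.001, 0.0, -1.0]]
ft_force: [0.0, 0.0, -0.2]
grip_width: 0.0001
gripper_force: 0.0
```

Run:
```python
from h import *
for c in ('side','scene'):
    optics.get_image(c)
    print(c,[np.round(d['point'],4).tolist() for n in('dish_rim','dish_lip','underglaze_jar','pinch_bowl') for d in spotter.mark_of(n,c)[:1]])
s=observe();print(s['position'],s['ft_force'],s['qvel'].round(2),s['time_s']);print(order.close_job())
```

```text
side [[0.5369, 0.0228, 0.0777], [0.6182, -0.0585, 0.0768], [0.5288, 0.1845, 0.0132], [0.5621, -0.1623, 0.0185]]
scene [[0.2549, -0.2302, 0.0636], [0.612, -0.0537, 0.0806], [0.5284, 0.1851, 0.0204], [0.5605, -0.166, 0.0142]]
[ 0.62640054 -0.04185     0.17940881] [ 0.25858306  0.6034044  -0.16718698] [ 0.04 -0.05 -0.07  0.03  0.02 -0.04] 36.725
the job is handed in; nothing more can be done
None
```

I handed the job in at 36.7 s, but I think the dish turned about 8–9° clockwise during the round, which breaks the "do not shift" condition. Both cameras' final readings put the lip about 15–20 mm from where it started, with the centre unmoved; I read them only in the script that also handed in, so I didn't correct it. The turn most likely came where the force peaked (13 N down, 11 N sideways), and after it my fingertips followed the old outline and finished beside the lip. A first pass lost contact partway, so I restarted at the lip; the second pass showed contact at every reading (4–13 N), and the fingers then lifted clear, with the jar and pinch bowl still in place.

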